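# Turn the jar carousel with its plug-in handle and hold it

### The arm

A 6-joint arm with a two-finger parallel gripper is mounted at the origin on the work surface. World frame = base frame: x ahead of the robot, y to its left, z up, the work surface at z = 0. Lengths are in m, angles in rad, forces in N, time in s.
With the tool pointing down it reaches from about 0.3 to 0.75 m from the base axis. Payload 8.5 kg.
Tool frame: the origin (TCP) lies on the front face of the gripper's body, between the roots of the fingers; the fingertips stand 73 mm ahead of it and the grasp point (between the pads) lies bot.pinch_z ahead of it (bot.pinch_z is the distance from the TCP to the grasp point, in m); z points along the fingers, y is the line along which they close (so a half turn about z gives the same grasp; the last joint's range is limited). The gripper opens to 85 mm and grips with 20 to 120 N. Pads are 22 mm wide; open, the fingers measure 114 mm over their backs; the gripper's body (76 mm by 85 mm) begins 54 mm behind the grasp point. The pads swing forward as they close: fully open they stand 13 mm farther back than shut.
Start: joints at [-1.319, 0.381, 1.297, -0, 1.464, -0.215], TCP at [0.248, -0.491, 0.304] pointing down, gripper open.
Joint ranges: [-3.11, 3.11], [-0.89, 2.33], [0.22, 2.48], [-1.42, 4.56], [0.17, 2.85], [-2.88, 2.88]. Speed limits (rad/s): [2.39, 2.39, 3.14, 3.14, 3.14, 3.14].

### API

Orientations are given as a rotation vector (axis times angle).
In Python, from rig import status, grab_frame, job, models, bot gives the robot as it stands. The module is installed in compiled form; this text tells all that it offers.
- The arm moves only by the tool carry_out, never from a script. Its argument "plan" is a list of rows, each a list of 3 entries, a list of its own where there are three numbers: the shift along the world's x, y, z in mm, then the turn about the world's z in degrees, then the finger opening in mm, from 0 to 85.4. In form: [[[x, y, z], spin, claw], ...]. A call has 1 to 20 rows; each row is the pose to reach, as a shift and turn from the pose commanded when the call began; what a row does not reach only later rows make up. A row lasts 1/12 s, in which the tool goes at most 41.7 mm and 7.16 degrees, less where a joint would pass 70% of its speed; a pose out of reach is approached as far as the arm can. A call with a gripper value outside its range is refused whole. The fingers move at their own pace and stop on an object; "newtons" is the grip in N (left out, the last holds). Time passes only in rows, so rows that repeat a pose let the fingers close. It gives the time, the measured TCP pose, the force, the opening and the grip force at its end, in the units of the state.
- status.read_state(): the state, without advancing time (a new reading comes with each control period).
- grab_frame(name): name is "scene" or "top" or "wrist"; returns a dict with "img" (384x512x3 uint8, blue, green, red), "depth" (384x512 float32, m along the optical axis (not along the pixel's ray), 0 where there is no reading), "vertical_fov" (degrees; the focal length in pixels is half the picture's height over the tangent of half this angle, whatever the lens; pixels are square), "cx", "cy" (the principal point, pixels), "extrinsics" (4x4, takes a point from camera to world coordinates); the wrist camera has in their place "hand_eye" (4x4, takes a point from camera to tool coordinates, whose origin is the TCP and whose axes are the flange's). Camera axes: x right, y up, looking along -z (the intrinsics and any distortion apply to the point x, -y, -z); pixel columns grow to the right and rows downward; lengths in m; the calibration is good to about 2 mm. The wrist camera is an equidistant fisheye: a pixel r from the principal point sees the ray r / f radians off the axis. A picture is of the moment at which its call begins: read the wrist's pose just before it.
- job.finish_job(): hands the job in; it is judged then, once.
Trained networks look in the newest picture that a camera, given by its name, has taken for a name from the list of things; names that differ only in an ending like _2 or _b are one class to them, and where a whole thing is asked for, a point or a joint stands for the part that bears it (a point fixed in the world has none). Each returns a list of dicts, best first, with "p" (0 to 1); they miss things now and then, are a little off and sometimes report something else, mostly with a low value. They report only what shows in the picture. A call takes as long as a camera call.
- models.regions_of(camera, label): "mask" (384x512 bool, what is visible of it).
- models.spot_point(camera, label): "centre" ([x, y, z] in m, in the coordinates of the camera as it stood for that picture, good to about 4 mm: a listed point, or the origin of a listed thing).
The state is a dict: "time": time; "q": joint angles; "joint_vel": joint speeds; "joint_torque": joint torques, N m; "position": TCP position; "tool_rot": TCP orientation; "ft_force": force on the tool from outside, world axes, zero at the start; "moment": the same for the moment, N m; "opening": finger opening in m; "grasp_force": force on a finger pad.
Only numpy, scipy, OpenCV 4.12 (cv2) and the standard library are available. Lean on these libraries where they do the work, as an engineer would, in place of code of your own. Each camera call takes 0.05 s, during which the arm holds its last target. There are 200 camera calls.

### The job

Take the turning handle out of its wooden rest and plug its square foot fully home into the square hole on the hub of the jar carousel. With the handle, gently turn the carousel until the tall jar with the ball knob on its lid stands at the front, in line with the pointed tongue of the carousel's base, and finish while still gripping the handle, so that the carousel is held still there. Do not touch the rack or the jars themselves, keep every jar upright in its place, and do not shift the tamper, cup and bottles around it.

Things in the scene. Friction and masses are not known exactly. Their poses are not given: they have to be found in the camera images.
- stand: Fixed black base of the carousel, a disc 230 mm across, 24 mm high; origin on the turning axis at counter level, z up. A pointed tongue, 52 mm wide and 18 mm high, runs along its own -x axis out to 211 mm from the turning axis and marks the front. It starts turned up to 0.45 rad either way from facing the robot.
- rack: Turning part; origin on the axis at the disc's underside, 28 mm above the counter, z up. Wooden disc 294 mm across, 12 mm thick, with six cup rings (62 mm inside, 68 outside, 12 high) 60 degrees apart, 105 mm from the axis; four hold jars. Turns about z either way with light friction (about 0.08 N m plus damping), stays where left; needs at most 1.4 rad of turn, stops lie beyond 2.5.
- socket (a point): Point on the turning axis in the top face of the aluminium hub, 133 mm above the counter; turns with the rack, axes parallel to the rack's. Hub 62 x 62 x 30 mm on a slim column; its hole, open upwards, is 26 x 26 mm, 28 mm deep, chamfered 2 mm, sides parallel to x and y. The plug fits in any of its four quarter turns.
- handle: Turning handle, 77 mm tall, about 0.15 kg, upright. Origin at the centre of its underside, z up, x and y square to its faces. Foot 24 x 24 mm (lowest 6 mm: 21 x 21) from 0 to 26 mm up, flange 44 x 44 from 26 to 32, black grip 28 x 28 from 32 to 77. Starts in the rest, flange on its top, origin 24 mm above the counter. Fully home, the flange lies on the hub, origin 26 mm below socket.
- rest: Fixed wooden block 80 x 80 x 50 mm in which the handle stands at the start, foot loosely in a 31 mm square hole; origin at the centre of its underside.
- tall_jar: The jar to bring to the front: glass with steel lid, 57 mm across, 105 mm tall to the lid and 125 mm to the top of the 18 mm ball knob; origin at the centre of its underside, z up. It stands loosely in one of the rack's cup rings, on one side of the front at the start.
- jar_a: Short jar standing in a cup ring of the rack: glass, flat steel lid, 57 mm across, 72 mm tall; origin at the centre of its underside, z up.
- jar_b: Short jar standing in a cup ring of the rack: glass, flat steel lid, 57 mm across, 72 mm tall; origin at the centre of its underside, z up.
- jar_c: Short jar standing in a cup ring of the rack: glass, flat steel lid, 57 mm across, 72 mm tall; origin at the centre of its underside, z up.
- tamper: Steel coffee tamper, round foot 54 mm across, 76 mm tall, standing about 130 mm from the rest; bystander; origin at the centre of its underside.
- espresso_cup: White espresso cup, 62 mm across, 55 mm tall, about 130 mm from the rest; bystander; origin at the centre of its underside.
- water_bottle: Clear glass bottle, 60 mm across, 190 mm tall; bystander; origin at the centre of its underside.
- juice_bottle: Amber glass bottle, 60 mm across, 170 mm tall; bystander; origin at the centre of its underside.

How it is judged:
On the way, in this order (a step that is already met when the one before it is completed fails the run):
1. the handle is plugged fully home in the hub (z of handle in the frame of socket below -0.0235 m and horizontal distance between handle and socket below 0.004 m and angle between handle's own z axis and vertical below 0.06 rad), for 0.2 s.
2. the gripped handle has brought the tall jar to the front (all of step 1 and y of tall_jar in the frame of stand between -0.013 and 0.013 m and x of tall_jar in the frame of stand below -0.08 m and contact force between the fingers and handle above 2 N), for 0.2 s.
At the end, for the whole second after the job is handed in: Handle gripped (over 2 N), flange within 2.5 mm of the hub, centred within 4 mm, upright (0.06 rad); tall jar on the tongue side, within 13 mm sideways of the tongue line; rack still (under 0.08 rad/s); all four jars upright (0.12 rad) down in their rings (all of step 2 and angle between each of tall_jar, jar_a, jar_b, jar_c's own z axis and vertical below 0.12 rad and horizontal distance between tall_jar and rack between 0.097 and 0.113 m and z of each of tall_jar, jar_a, jar_b, jar_c in the frame of rack below 0.018 m and horizontal distance between jar_a and rack between 0.097 and 0.113 m and horizontal distance between jar_b and rack between 0.097 and 0.113 m and horizontal distance between jar_c and rack between 0.097 and 0.113 m and angular speed of rack below 0.08 rad/s); the arm keeps its last pose, push and grip.
It fails at once if the robot touches the rack (contact force between the arm and rack above 2 N).
It fails at once if the robot touches a jar (contact force between the arm and tall_jar above 2 N or contact force between the arm and jar_a above 2 N or contact force between the arm and jar_b above 2 N or contact force between the arm and jar_c above 2 N).
It fails at once if a jar tips (angle between any of tall_jar, jar_a, jar_b, jar_c's own z axis and vertical above 0.35 rad).
It fails at once if the carousel is spun roughly (angular speed of rack above 2.5 rad/s).
It fails at once if another thing on the counter is moved (distance of any of tamper, espresso_cup, water_bottle, juice_bottle from where it was at the start of the episode above 0.02 m).
It also fails if it takes over 46 s, if anything falls off the work surface, if the arm or the gripper's body presses on something with over 40 N, if the wrist force passes 120 N, or if a joint passes its speed limit or range.

## Working session

There is one attempt and no reset: what is moved stays moved. The work goes in short steps, Python scripts to look and compute and a tool call to move; the robot and the scene stay as the last step left them, time stands still between calls to the robot, and variables do not carry over. Pictures are saved under pics/ and viewed, at most 10 in all, crops included, and the job is handed in when it is done.

Besides the shell and the picture viewer there is one more tool, called after "Emit:" by a JSON object that holds its "fn" and its "kwargs". carry_out: Moves the arm, as the interface text tells. Its arguments: {"type":"object","properties":{"plan":{"type":"array","items":{"type":"array"}},"newtons":{"type":"number"}},"required":["plan"]}

```bash
mkdir -p pics; cat > h.py <<'E'
import numpy as np, cv2
from scipy.spatial.transform import Rotation as R
from rig import status, grab_frame, job, models, bot
def T(f,s=None):
    if 'extrinsics' in f: return np.array(f['extrinsics'])
    M=np.eye(4); M[:3,:3]=R.from_rotvec(s['tool_rot']).as_matrix(); M[:3,3]=s['position']
    return M@np.array(f['hand_eye'])
def cloud(f,M):
    d=f['depth'].astype(float); h,w=d.shape; F=h/2/np.tan(np.radians(f['vertical_fov'])/2)
    u,v=np.meshgrid(np.arange(w),np.arange(h)); x=u-f['cx']; y=v-f['cy']
    if 'hand_eye' in f:
        r=np.hypot(x,y)+1e-9; k=np.tan(np.minimum(r/F,1.5))/r; x,y=x*k,y*k
    else: x,y=x/F,y/F
    P=np.stack([x*d,-y*d,-d],-1)@M[:3,:3].T+M[:3,3]; P[d==0]=np.nan
    return P
def spots(cam,M,names):
    for n in names:
        for r in models.spot_point(cam,n)[:3]:
            p=M@np.r_[r['centre'],1]; print(cam,n,round(r['p'],2),np.round(p[:3],4))
E
cat > a.py <<'E'
from h import *
print(bot.pinch_z,status.read_state())
N="stand rack socket handle rest tall_jar jar_a tamper espresso_cup water_bottle juice_bottle".split()
ims=[]
for c in ["scene","top"]:
    f=grab_frame(c); M=T(f); spots(c,M,N); cv2.imwrite(f'pics/{c}.png',f['img']); np.savez(f'{c}.npz',P=cloud(f,M),img=f['img'])
E
python3 a.py
```

```text
0.0539 {'time': 0.0, 'q': array([-1.31930876e+00,  3.81172320e-01,  1.29831412e+00,  1.11278242e-05,
        1.46360075e+00, -2.15296326e-01]), 'joint_vel': array([ 0.00023045,  0.00059047,  0.00046557,  0.00136941,  0.00012853,
       -0.00142357]), 'joint_torque': array([-2.68262565e-04, -4.48458767e+01, -2.31272238e+01, -1.89651241e-04,
        4.83415570e-03,  3.25756787e-05]), 'position': array([ 0.24745712, -0.49095178,  0.30330642]), 'tool_rot': array([-3.05496270e+00, -7.26236398e-01,  2.50925311e-05]), 'ft_force': array([-0.35207814, -0.04175437,  0.23029177]), 'moment': array([0.02794667, 0.0040757 , 0.04129183]), 'grasp_force': 0.0, 'opening': 0.08528973922164616}
scene stand 0.26 [0.4631 0.1167 0.0399]
scene rack 0.72 [0.5677 0.1365 0.0346]
scene socket 0.61 [0.5705 0.1381 0.1397]
scene handle 0.48 [ 0.5255 -0.1403  0.0248]
scene rest 0.8 [ 5.249e-01 -1.442e-01  5.000e-04]
scene tall_jar 0.9 [0.5237 0.0386 0.0413]
scene tall_jar 0.48 [ 0.6244 -0.0664  0.0021]
scene jar_a 0.83 [0.4613 0.1197 0.0412]
scene jar_a 0.79 [0.6694 0.15   0.0377]
scene jar_a 0.59 [0.4991 0.2191 0.
[... 183 characters left out ...]
.4769 0.0058]
scene juice_bottle 0.78 [ 0.5112 -0.4734  0.0048]
top rack 0.94 [0.5687 0.1338 0.0304]
top socket 0.95 [0.5683 0.1327 0.1339]
top socket 0.23 [ 0.4154 -0.1908 -0.0042]
top handle 0.76 [ 0.5291 -0.141   0.0257]
top rest 0.78 [ 0.5309 -0.1383  0.0018]
top tall_jar 0.52 [0.5247 0.0323 0.0419]
top jar_a 0.86 [0.5045 0.2174 0.0372]
top jar_a 0.86 [0.4626 0.1193 0.0405]
top jar_a 0.76 [0.6745 0.148  0.046 ]
top tamper 0.63 [ 6.258e-01 -6.450e-02  6.000e-04]
top tamper 0.18 [ 0.5285 -0.1399  0.0035]
top espresso_cup 0.85 [ 0.415  -0.1883  0.0008]
top water_bottle 0.87 [ 0.5286  0.4798 -0.0006]
top water_bottle 0.44 [0.5279 0.0349 0.0358]
top juice_bottle 0.66 [ 0.5154 -0.4792  0.0011]
```

View pics/top.png

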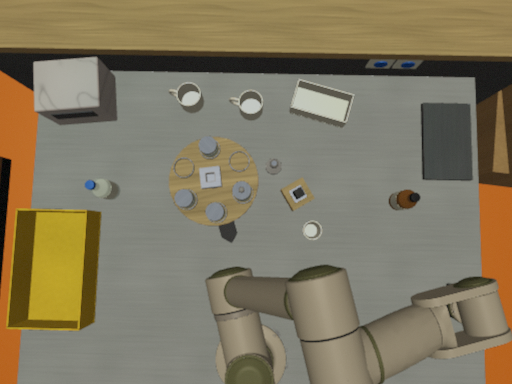

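View pics/scene.png

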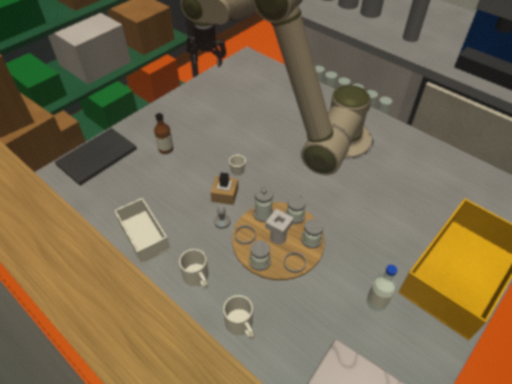

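```bash
cat > b.py <<'E'
from h import *
P=np.load('top.npz')['P']; x,y,z=P[...,0],P[...,1],P[...,2]
def rect(n,cx,cy,r,z0,z1):
    m=(np.hypot(x-cx,y-cy)<r)&(z>z0)&(z<z1); p=P[m]
    if len(p)<6: print(n,len(p)); return
    b=cv2.minAreaRect((p[:,:2]*1000).astype(np.float32)); print(n,len(p),b,p.mean(0),np.median(p[:,2]))
rect('handle grip top',.528,-.14,.05,.092,.115)
rect('flange',.528,-.14,.06,.052,.066)
rect('rest top',.528,-.14,.07,.042,.052)
rect('hub',.568,.134,.06,.122,.142)
rect('tongue',.36,.07,.13,.010,.024)
m=(np.hypot(x-.568,y-.134)<.24)&(np.hypot(x-.568,y-.134)>.155)&(z>.010)&(z<.025)&(x<.5); p=P[m]; a=np.arctan2(p[:,1]-.134,p[:,0]-.568)
print(len(p),p.mean(0), p[np.argmax(np.hypot(p[:,0]-.568,p[:,1]-.134))])
E
python3 b.py
```

```text
handle grip top 81 ((530.4578857421875, -142.3647918701172), (27.730003356933594, 27.455364227294922), 31.515621185302734) [ 0.5299416  -0.14250558  0.1017024 ] 0.10127461975153285
flange 224 ((531.75439453125, -142.83201599121094), (79.32141876220703, 79.73728942871094), 30.24962043762207) [ 0.53045129 -0.14195514  0.055222  ] 0.054609921442406506
rest top 300 ((531.4439697265625, -143.1720428466797), (79.8501968383789, 80.48593139648438), 30.88692855834961) [ 0.53069408 -0.14165143  0.04915936] 0.04949210817845218
hub 356 ((569.1580810546875, 131.8992156982422), (62.9581184387207, 62.249324798583984), 7.564882755279541) [0.56868142 0.13162978 0.13327074] 0.13352786092352908
tongue 246 ((387.2246398925781, 105.44306945800781), (66.59627532958984, 123.17530059814453), 31.81180763244629) [0.40493393 0.07978142 0.01838066] 0.018505548173805564
209 [0.40130797 0.08150097 0.01826762] [0.43466556 0.33062679 0.01174985]
```

The top view shows the carousel at about (213,181), with its tongue at (228,232) pointing towards the robot and slightly right. The tall jar with the knob is at (242,190), and the handle in its rest is at (298,194). The scene view shows the same layout. The measured heights and sizes match those given.

Emit:
{"fn": "carry_out", "kwargs": {"plan": [[[282,349,-60],4,85],[[282,349,-60],4,85],[[282,349,-60],4,85],[[282,349,-60],4,85],[[282,349,-60],4,85],[[282,349,-60],4,85],[[282,349,-60],4,85],[[282,349,-60],4,85],[[282,349,-60],4,85],[[282,349,-60],4,85],[[282,349,-60],4,85],[[282,349,-60],4,85],[[282,349,-60],4,85],[[282,349,-60],4,85],[[282,349,-60],4,85],[[282,349,-60],4,85]], "newtons": 40}}

```text
time: 2.53
position: [0.529, -0.1432, 0.2442]
tool_rot: [3.03, 0.83, 0.0]
ft_force: [-0.9, 0.7, 1.2]
opening: 0.0848
grasp_force: 0.0
```

```bash
cat > c.py <<'E'
from h import *
s=status.read_state(); f=grab_frame('wrist'); M=T(f,s); P=cloud(f,M); x,y,z=P[...,0],P[...,1],P[...,2]
print(s['position'],s['tool_rot'],s['q']); cv2.imwrite('pics/w1.png',f['img'])
spots('wrist',M,['handle','rest','socket','tall_jar'])
def rect(n,cx,cy,r,z0,z1):
    m=(np.hypot(x-cx,y-cy)<r)&(z>z0)&(z<z1); p=P[m]
    if len(p)<6: print(n,len(p)); return
    b=cv2.minAreaRect((p[:,:2]*1000).astype(np.float32)); print(n,len(p),np.round(b[0],1),np.round(b[1],1),round(b[2],1),np.median(p[:,2]))
rect('grip top',.530,-.142,.03,.097,.106)
rect('flange',.53,-.142,.034,.053,.06)
rect('rest top',.53,-.142,.07,.046,.053)
f=grab_frame('top'); M=T(f); P=cloud(f,M); x,y,z=P[...,0],P[...,1],P[...,2]
g=f['img'].max(2)
m=(g<60)&(np.hypot(x-.569,y-.132)<.24)&(np.hypot(x-.569,y-.132)>.155)&(z<.03)&(x<.5)
p=P[m]; print(len(p),p.mean(0),np.median(p[:,2]),cv2.minAreaRect((p[:,:2]*1000).astype(np.float32)))
d=p.mean(0)[:2]-[.569,.132]; print('tongue deg',np.degrees(np.arctan2(d[1],d[0]))%360)
E
python3 c.py
```

```text
[ 0.52902366 -0.14318438  0.24421582] [3.02958196e+00 8.30050306e-01 3.24059320e-04] [-4.80353067e-01  4.27582803e-01  1.40323740e+00 -1.27012446e-04
  1.31037723e+00  5.55637243e-01]
wrist handle 0.93 [ 0.5293 -0.1392  0.025 ]
wrist rest 0.73 [ 0.5268 -0.1437  0.0017]
wrist tall_jar 0.78 [0.528  0.0354 0.0414]
wrist tall_jar 0.31 [ 0.6261 -0.0602 -0.0034]
grip top 1219 [ 529.9 -140.3] [27.9 27.6] 31.5 0.09985048568594732
flange 961 [ 530.  -140.5] [43.8 44.2] 30.6 0.05492616210635459
rest top 4429 [ 530.1 -140.9] [80.4 80.9] 30.9 0.04899940344890047
188 [0.40090713 0.08001522 0.01886242] 0.018981270609330414 ((396.6327209472656, 78.6234359741211), (52.229618072509766, 48.42372131347656), 17.89471435546875)
tongue deg 197.18486352956097
```

Emit:
{"fn": "carry_out", "kwargs": {"plan": [[[1,1,-40],0,85],[[1,1,-75],0,85],[[1,1,-95],0,85],[[1,1,-107],0,85],[[1,1,-107],0,85],[[1,1,-107],0,85],[[1,1,-107],0,20],[[1,1,-107],0,20],[[1,1,-107],0,20],[[1,1,-107],0,20],[[1,1,-107],0,20],[[1,1,-107],0,20],[[1,1,-107],0,20],[[1,1,-107],0,20],[[1,1,-107],0,20]], "newtons": 50}}

```text
time: 4.08
position: [0.5307, -0.1412, 0.1375]
tool_rot: [3.029, 0.833, 0.001]
ft_force: [-0.3, 0.1, 6.5]
opening: 0.0274
grasp_force: 50.1
```

Emit:
{"fn": "carry_out", "kwargs": {"plan": [[[0,0,20],0,20],[[0,0,55],0,20],[[0,0,95],0,20],[[0,0,135],0,20],[[0,0,170],0,20],[[3,20,190],-3,20],[[6,50,190],-8,20],[[12,85,190],-13,20],[[18,125,190],-18,20],[[24,165,190],-22,20],[[30,205,190],-23.3,20],[[35,245,190],-23.3,20],[[38,265,190],-23.3,20],[[38,274,190],-23.3,20],[[38,274,190],-23.3,20],[[38,274,190],-23.3,20],[[38,274,190],-23.3,20]]}}

```text
time: 5.5
position: [0.5685, 0.1315, 0.3268]
tool_rot: [3.135, 0.202, -0.001]
ft_force: [0.2, 0.1, -1.2]
opening: 0.0276
grasp_force: 49.6
```

```bash
cat > d.py <<'E'
from h import *
s=status.read_state(); f=grab_frame('wrist'); M=T(f,s); P=cloud(f,M); x,y,z=P[...,0],P[...,1],P[...,2]
rv=s['tool_rot']; print(s['position'],'yaw',2*np.degrees(np.arctan2(rv[1],rv[0])),rv[2],s['opening'],s['ft_force'])
im=f['img']; cv2.imwrite('pics/w_%d.png'%(s['time']*100),im); print('w_%d'%(s['time']*100))
spots('wrist',M,['handle','socket','tall_jar','jar_a'])
def rect(n,cx,cy,r,z0,z1):
    m=(np.hypot(x-cx,y-cy)<r)&(z>z0)&(z<z1); p=P[m]
    if len(p)<6: print(n,len(p)); return
    b=cv2.minAreaRect((p[:,:2]*1000).astype(np.float32)); print(n,len(p),np.round(b[0],1),np.round(b[1],1),round(b[2],1),np.median(p[:,2]))
rect('hub',.569,.132,.05,.127,.139)
c=s['position']; rect('held flange',c[0],c[1],.035,c[2]-.086,c[2]-.076); rect('held foot',c[0],c[1],.03,c[2]-.115,c[2]-.09)
E
python3 d.py; ls pics
```

```text
[0.56853046 0.13149554 0.32680204] yaw 7.360967901420477 -0.0005975798764139609 0.027640488631333362 [ 0.19344798  0.13460037 -1.17375956]
w_550
wrist handle 0.82 [0.5703 0.1303 0.2121]
wrist socket 0.68 [0.569  0.1314 0.1311]
wrist socket 0.52 [0.5256 0.037  0.0377]
wrist jar_a 0.96 [0.5002 0.2181 0.0391]
wrist jar_a 0.93 [0.6743 0.1518 0.0359]
hub 2944 [573.  134.9] [52.4 62.5] 7.5 0.13182376432799645
held flange 1828 [581.5 133. ] [17.6 44.5] 7.6 0.24419620191973435
held foot 0
scene.png
top.png
w1.png
w_550.png
```

Emit:
{"fn": "carry_out", "kwargs": {"plan": [[[0,1,-30],0,20],[[0,2,-55],0,20],[[0,2,-66],0,20],[[0,2,-66],0,20],[[0,2,-66],0,20],[[0,2,-66],0,20]]}}

```text
time: 6.25
position: [0.569, 0.1347, 0.2622]
tool_rot: [3.135, 0.204, 0.003]
ft_force: [-0.1, 1.1, -1.0]
opening: 0.0275
grasp_force: 49.6
```

```bash
python3 d.py; ls pics
```

```text
[0.56895976 0.13468454 0.26220777] yaw 7.429955719873467 0.0034517222546958945 0.027510582331989185 [-0.12020732  1.0513287  -0.95644493]
w_625
wrist handle 0.73 [0.5687 0.1373 0.1458]
wrist handle 0.7 [ 0.5317 -0.1447  0.0025]
wrist tall_jar 0.9 [0.5274 0.037  0.0368]
wrist tall_jar 0.33 [ 0.6239 -0.0629 -0.004 ]
wrist jar_a 0.91 [0.4992 0.2165 0.0384]
wrist jar_a 0.71 [0.675  0.1502 0.0386]
hub 2968 [571.1 134.6] [57.3 62.6] 7.6 0.13184211857277484
held flange 1826 [582.1 136.3] [18.1 44.1] 6.6 0.17959083939249754
held foot 0
scene.png
top.png
w1.png
w_550.png
w_625.png
```

View pics/w_625.png

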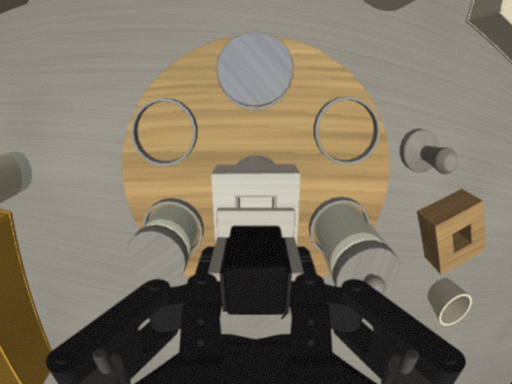

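Emit:
{"fn": "carry_out", "kwargs": {"plan": [[[-0.5,-0.3,-5],0,20],[[-0.5,-0.3,-10],0,20],[[-0.5,-0.3,-14],0,20],[[-0.5,-0.3,-18],0,20],[[-0.5,-0.3,-20],0,20],[[-0.5,-0.3,-20],0,20]]}}

```text
time: 7.0
position: [0.568, 0.1345, 0.2403]
tool_rot: [-3.135, -0.204, 0.001]
ft_force: [0.3, -0.4, -1.0]
opening: 0.0275
grasp_force: 49.7
```

The picture shows the held handle squarely over the hub, with its flange at (255,222) and the hub at (256,190). The foot is now about 6 mm into the hole with no resistance, so I'll carry on down.

Emit:
{"fn": "carry_out", "kwargs": {"plan": [[[0,0,-4],0,20],[[0,0,-8],0,20],[[0,0,-12],0,20],[[0,0,-16],0,20],[[0,0,-18],0,20],[[0,0,-20],0,20],[[0,0,-20],0,20],[[0,0,-20],0,20]]}}

```text
time: 7.67
position: [0.568, 0.1345, 0.2209]
tool_rot: [-3.135, -0.204, 0.0]
ft_force: [-0.0, -0.1, -1.5]
opening: 0.0272
grasp_force: 49.8
```

Emit:
{"fn": "carry_out", "kwargs": {"plan": [[[0,0,-0.5],0,20],[[0,0,-1],0,20],[[0,0,-1.5],0,20],[[0,0,-1.5],0,20],[[0,0,-1.5],0,20]]}}

```text
time: 8.08
position: [0.568, 0.1346, 0.2205]
tool_rot: [3.135, 0.204, 0.002]
ft_force: [-3.0, -0.4, 6.5]
opening: 0.0272
grasp_force: 50.9
```

```bash
python3 d.py
```

```text
[0.56799189 0.13456439 0.22054808] yaw 7.44920853885262 0.0018763108412754475 0.027227063947518483 [-3.02250652 -0.43001974  6.48262155]
w_808
wrist handle 0.85 [0.5694 0.1363 0.106 ]
wrist socket 0.25 [0.673  0.1502 0.0353]
wrist tall_jar 0.84 [0.525  0.0369 0.0358]
wrist jar_a 0.92 [0.5005 0.2163 0.038 ]
wrist jar_a 0.58 [0.6736 0.1515 0.0376]
hub 4853 [581.3 136.1] [36.9 62.5] 7.9 0.13235667560351405
held flange 1841 [581.1 136.1] [17.9 44.5] 7.1 0.13795074932217302
held foot 17 [582.9 139.7] [25.8 53.5] 15.2 0.13042138736951833
```

Emit:
{"fn": "carry_out", "kwargs": {"plan": [[[0,0,0],-1,20],[[0,0,0],-2.5,20],[[0,0,0],-5,20],[[0,0,0],-8,20],[[0,0,0],-11,20],[[0,0,0],-14,20],[[0,0,0],-17,20],[[0,0,0],-20,20],[[0,0,0],-23,20],[[0,0,0],-26,20],[[0,0,0],-29,20],[[0,0,0],-32,20],[[0,0,0],-35,20],[[0,0,0],-38,20],[[0,0,0],-41,20],[[0,0,0],-44,20],[[0,0,0],-46,20],[[0,0,0],-47,20],[[0,0,0],-48,20],[[0,0,0],-48,20]]}}

```text
time: 10.0
position: [0.5685, 0.1337, 0.2206]
tool_rot: [2.945, -1.09, 0.004]
ft_force: [-0.2, -4.7, 6.6]
opening: 0.0274
grasp_force: 50.6
```

```bash
cat >> d.py <<'E'
print('q',s['q'],s['moment'])
m=(np.hypot(x-.568,y-.1345)<.24)&(np.hypot(x-.568,y-.1345)>.16)&(im.max(2)<60)&(z>.008)&(z<.03); p=P[m]; print('wrist tongue',len(p),p.mean(0) if len(p) else '')
if len(p): d=p.mean(0)-[.568,.1345,0]; print(np.degrees(np.arctan2(d[1],d[0]))%360)
for r in models.spot_point('wrist','tall_jar')[:1]+models.spot_point('wrist','jar_a')[:3]:
    p=M@np.r_[r['centre'],1]; print('ang',np.degrees(np.arctan2(p[1]-.1345,p[0]-.568))%360)
f=grab_frame('top'); M=T(f); cv2.imwrite('pics/t_%d.png'%(s['time']*100),f['img'][100:270,130:350].repeat(3,0).repeat(3,1)); spots('top',M,['tall_jar','jar_a'])
E
python3 d.py; ls pics
```

```text
[0.56846154 0.13369034 0.22055775] yaw -40.63023611335084 0.004316807123589457 0.027386349829077394 [-0.19787934 -4.72136617  6.56931374]
w_1000
wrist handle 0.78 [0.5672 0.1342 0.1091]
wrist handle 0.42 [0.6577 0.0751 0.0388]
wrist tall_jar 0.81 [0.4713 0.0915 0.0402]
wrist jar_a 0.91 [0.6552 0.0765 0.0371]
wrist jar_a 0.64 [0.5782 0.2361 0.0368]
hub 4686 [577.6 127.5] [62.  40.3] 54.5 0.13233947351142855
held flange 1840 [578.6 125.4] [44.5 18. ] 49.2 0.13796756401661378
held foot 18 [579.6 125.9] [54.1 31.1] 47.0 0.13033993731784171
q [ 2.90090671e-02  5.08771919e-01  1.33485341e+00 -1.99003880e-03
  1.29577635e+00  2.30947512e+00] [-0.82642196  0.21381225 -0.0389494 ]
wrist tongue 15 [ 0.62196149 -0.05122521  0.0261794 ]
286.20094711119623
ang 204.00132558265756
ang 326.3910033228774
ang 84.2426247467833
top jar_a 0.69 [0.6534 0.0754 0.0437]
top jar_a 0.43 [0.5781 0.237  0.0378]
scene.png
t_1000.png
top.png
w1.png
w_1000.png
w_550.png
w_625.png
w_808.png
```

Emit:
{"fn": "carry_out", "kwargs": {"plan": [[[0,0,0],-1,20],[[0,0,0],-2.5,20],[[0,0,0],-4,20],[[0,0,0],-5.5,20],[[0,0,0],-6.7,20],[[0,0,0],-7.4,20],[[0,0,0],-7.4,20],[[0,0,0],-7.4,20],[[0,0,0],-7.4,20],[[0,0,0],-7.4,20]]}}

```text
time: 11.33
position: [0.5684, 0.1336, 0.2206]
tool_rot: [2.869, -1.277, 0.004]
ft_force: [-0.8, -4.6, 6.0]
opening: 0.0273
grasp_force: 50.7
```

```bash
python3 d.py; ls pics
```

```text
[0.56835563 0.13360999 0.22055932] yaw -47.9741626880887 0.0040941410535068985 0.02730066354856088 [-0.7692002  -4.56908527  6.02309056]
w_1133
wrist handle 0.74 [0.5675 0.1345 0.1074]
wrist tall_jar 0.82 [0.4655 0.102  0.037 ]
wrist jar_a 0.75 [0.5887 0.2382 0.0369]
wrist jar_a 0.65 [0.6472 0.0655 0.0377]
hub 4693 [576.9 126.1] [62.1 40. ] 46.9 0.13233626918366853
held flange 1834 [577.6 124. ] [44.5 17.9] 42.0 0.13797290373087082
held foot 11 [570.8 114.9] [45.9 12.7] 6.0 0.1304286381791482
q [ 2.89581612e-02  5.08690323e-01  1.33499869e+00 -2.26030444e-03
  1.29605649e+00  2.43767279e+00] [-1.00660546  0.3526864   0.08815588]
wrist tongue 451 [0.40375913 0.06444119 0.01690752]
203.10122184109554
ang 197.61501548157747
ang 78.68529403640883
ang 318.94223384769475
top tall_jar 0.42 [0.4655 0.0989 0.0398]
top jar_a 0.72 [0.6496 0.0641 0.0444]
scene.png
t_1000.png
t_1133.png
top.png
w1.png
w_1000.png
w_1133.png
w_550.png
w_625.png
w_808.png
```

View pics/w_1133.png

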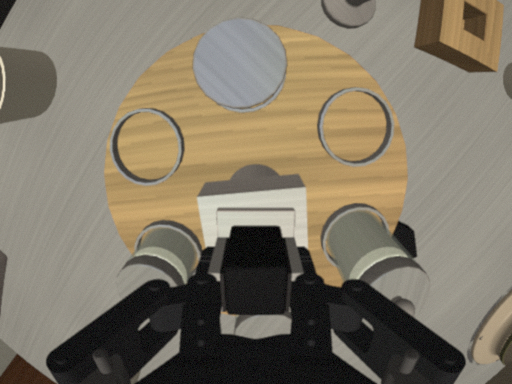

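View pics/t_1133.png

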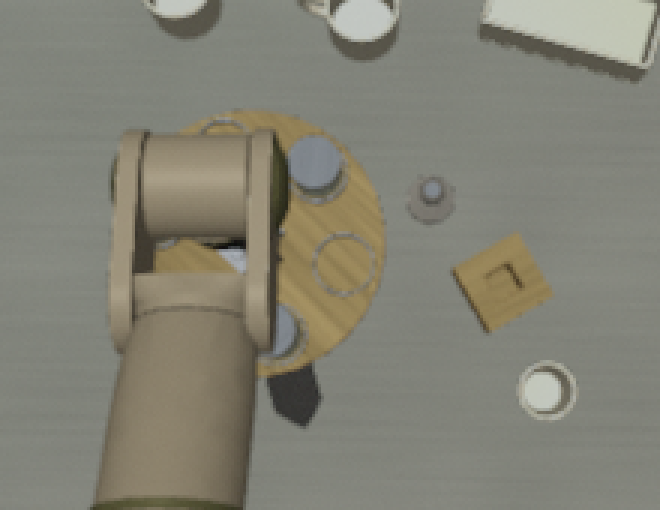

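The wrist picture shows the tall jar at (370,245) in front of the tongue, whose tip shows beside it at (405,238). The top crop shows the tongue at (298,395), directly outward from that jar. The jar measures about 197° and the tongue 197.3°.

```bash
python3 -c "
from rig import job; print(job.finish_job())"
```

```text
the job is handed in; nothing more can be done
None
```

I handed the job in with the handle plugged home, still gripped at about 50 N, and the tall jar at the front within about 1° of the tongue line by my measurements; no verdict was returned.

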